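# Slide a mould insert home down its loading lane

## Task

Slide the steel mould insert along the plate, into the lane between the two guide rails and fully home, squarely against the stop block at the lane's far end. Only push it with the fingers: it stays flat on the plate and is never lifted, and its ground sides must not touch either guide rail on the way. Leave the pliers, the brass drift and the hex key beside the lane where they lie.

Things in the scene. Friction and masses are not known exactly. Their poses are not given: they have to be found in the camera images.
- insert: light-grey steel mould insert, 34 x 62 mm; solid block 15 mm high, two short pins on it reach 18 mm; 0.15 to 0.31 kg, slides on the plate at about 0.7 to 4 N. Origin: centre of its underside; y along its length, x its width. Starts loose on the open part of the plate before the rails, lengthwise to the lane, up to 12 mm off the middle line and 0.2 rad askew
- lane: fixed dark steel plate 280 x 110 x 8 mm with two guide rails and a stop block. Origin on its underside on the lane's middle line; x along the lane in the direction of travel, to the stop (robot's right, yaw -pi/2 +- 0.35), y across, z up. It spans x -150 to +130, y -55 to +55, top at z = 8 mm. Lane 48 mm wide: 7 mm free each side of the centred insert
- rail_left: left guide rail seen along the travel: fixed light-metal bar 142 x 10 mm, 12 mm high above the plate, from x = -30 to +112 mm in the lane's frame, its inner face at y = +24 mm. Origin at the centre of its underside on the plate's top, at x = +41, y = +29 mm in the lane's frame; x along the lane
- rail_right: right guide rail, the same bar with its inner face at y = -24 mm and its origin at x = +41, y = -29 mm in the lane's frame
- brass_drift: bystander, loose on the table: plain round brass rod 126 mm long, 15 mm thick, beside the lane on the side away from the robot. Origin at the centre of its underside, y along the rod
- hex_key: bystander, loose on the table: black L-shaped hex key 33 x 93 x 6 mm, beside the open part of the plate on the side away from the robot. Origin at the centre of its underside, y along its long arm
- pliers: bystander, loose on the table: pliers with blue handles 52 x 200 x 12 mm, past the stop block's end of the plate. Origin at the centre of the underside, y along their length
- stop_face (a point): middle of the flat face of the stop block, on the plate's top, at x = +112, y = 0, z = 8 mm in the lane's frame; axes as the lane's. The fixed light-metal block is 70 mm wide across the lane, 18 mm thick, 16 mm high above the plate. The insert is home with its end on this face, its origin 31 mm before it (x = +81 mm in the lane's frame)
Not all that is in view belongs to the job. Leave any pink or purple look-alike of the insert alone.

How it is judged (in metres and radians):
On the way:
1. the insert is in the lane, its middle past the rails' entry, lying flat (x of insert in the frame of lane above -0.03 m and y of insert in the frame of lane between -0.0075 and 0.0075 m and z of insert in the frame of lane below 0.012 m), for 0.1 s.
At the end, for the whole second after the job is handed in: The insert lies still and flat on the plate between the rails, within 3.5 mm of resting on the stop block, its length within 0.08 rad of the lane's direction (x of insert in the frame of lane between 0.0775 and 0.084 m and y of insert in the frame of lane between -0.0075 and 0.0075 m and z of insert in the frame of lane below 0.01 m and angle between the y axis of insert and the x axis of lane, either way round below 0.08 rad and angle between insert's own z axis and vertical below 0.05 rad and linear speed of insert below 0.01 m/s); the robot touches nothing.
It fails at once if the insert touches a guide rail (contact force between insert and rail_left above 0.2 N or contact force between insert and rail_right above 0.2 N).
It fails at once if the insert is lifted or tipped off the plate (z of insert in the frame of lane above 0.013 m or angle between insert's own z axis and vertical above 0.2 rad).
It fails at once if the insert is pushed off the plate (z of insert in the frame of lane below 0.004 m).
It fails at once if the pliers, the brass drift or the hex key are moved by more than 15 mm (distance of any of pliers, brass_drift, hex_key from where it was at the start of the episode above 0.015 m).
It also fails if it takes over 64 s, if anything falls off the work surface, if the arm or the gripper's body presses on something with over 40 N, if the wrist force passes 120 N, or if a joint passes its speed limit or range.

## Robot

A 6-joint arm with a two-finger parallel gripper is mounted at the origin on a cart in front of the work surface, level with it; the furniture and walls round the work are solid. World frame = base frame: x ahead of the robot, y to its left, z up, the work surface at z = 0. Lengths are in mm, angles in rad, forces in N, time in s.
With the tool pointing down it reaches from about 275 to 1000 mm from the base axis. Payload 8.4 kg.
Tool frame: the origin (TCP) lies at the very end of the fingers, on their centre line; the grasp point (between the pads) lies 19 mm behind it; z points along the fingers, y is the direction in which the jaws open and shut (so a half turn about z gives the same grasp; the last joint's range is limited). The gripper opens to 85 mm and grips with 20 to 120 N. Pads are 22 mm wide; open, the fingers measure 114 mm over their backs; the gripper's body (76 mm by 85 mm) begins 54 mm behind the grasp point. The pads swing forward as they close: fully open they stand 13 mm farther back than shut.
Start: joints at [-0.002, 0.353, 1.633, -0, 1.155, -0.002], TCP at [625.002, -0, 231.281] pointing down, gripper open.
Joint ranges: [-2.63, 2.63], [-0.92, 2.1], [0.06, 2.66], [-1.3, 4.44], [0, 2.69], [-3.02, 3.02]. Speed limits (rad/s): [2.22, 2.22, 2.79, 3.14, 3.14, 3.14].

## Interface

Orientations are given as [roll, pitch, yaw] about the fixed x, y, z axes, in that order (R = Rz(yaw) Ry(pitch) Rx(roll)).
In Python, from rig import readout, grab_frame, calibration, r gives the robot as it stands. The module is installed in compiled form; this text tells all that it offers.
- The arm moves only by the tool play_rows, never from a script. Its argument "rows" is a list of rows, each a list of 3 entries, a list of its own where there are three numbers: the closure in counts, from 0 (fully open) to 255 (shut), then the shift along the tool's x, y, z in cm, then the turn, a rotation vector about the tool's x, y, z in rad. In form: [[gripper, [dx, dy, dz], [rx, ry, rz]], ...]. A call has 1 to 12 rows; each row is the pose to reach, as a shift and turn from the pose commanded when the call began, along the tool's axes at that moment; what a row does not reach only later rows make up. A row lasts 1/12 s, in which the tool goes at most 41.7 mm and 7.16 degrees, less where a joint would pass 70% of its speed; a pose out of reach is approached as far as the arm can. A call with a gripper value outside its range is refused whole. The fingers move at their own pace and stop on an object; "squeeze" is the grip in N (left out, the last holds). Time passes only in rows, so rows that repeat a pose let the fingers close. It gives the time, the measured TCP pose, the force and the opening at its end, in the units of the state.
- readout.sense(): the state, without advancing time (a new reading comes with each control period).
- grab_frame(name): name is "scene" or "side" or "wrist"; returns (picture, depth): 420x560x3 uint8, red, green, blue; 420x560 float32, mm along the optical axis (not along the pixel's ray), 0 where there is no reading.
- calibration(name): a dict with "vfov" (degrees; the focal length in pixels is half the picture's height over the tangent of half this angle, whatever the lens; pixels are square), "cx", "cy" (the principal point, pixels), "cam_to_world" (4x4, takes a point from camera to world coordinates). Camera axes: x right, y down, z forward; pixel columns grow to the right and rows downward; lengths in mm; the calibration is good to about 2 mm. A picture is of the moment at which its call begins: read the wrist's pose just before it. calibration takes no time and is no camera call; for the wrist camera it gives the pose at the moment of the call.
- r.sign_off(): hands the job in, once; it reports no verdict.
The state is a dict: "clock": time; "qpos": joint angles; "qvel": joint speeds; "joint_efforts": joint torques, N m; "eef_pos": TCP position; "tcp_rot": TCP orientation; "contact_force": force on the tool from outside, world axes, zero at the start; "wrist_torque": the same for the moment, N m; "opening": opening from 0.0 (shut) to 1.0 (fully open).
Only numpy, scipy, OpenCV 4.12 (cv2) and the standard library are available. Lean on these libraries where they do the work, as an engineer would, in place of code of your own. Each camera call takes 0.05 s, during which the arm holds its last target.

## Working session

There is one attempt and no reset: what is moved stays moved. The work goes in short steps, Python scripts to look and compute and a tool call to move; the robot and the scene stay as the last step left them, time stands still between calls to the robot, and variables do not carry over. Pictures are saved under pics/ and viewed, and the job is handed in when it is done.

Besides the shell and the picture viewer there is one more tool, called after "Request:" by a JSON object that holds its "name" and its "arguments", one argument or row to a line. play_rows: Moves the arm, as the interface text tells. Its arguments: {"type":"object","properties":{"rows":{"type":"array"},"squeeze":{"type":"number"}},"required":["rows"]}

```bash
mkdir -p pics; ls; python3 - <<'E'
from rig import readout, grab_frame, calibration, r
import cv2, numpy as np
print(readout.sense())
for n in ["scene","side","wrist"]:
    c=calibration(n); print(n,c)
    p,d=grab_frame(n)
    cv2.imwrite(f"pics/{n}0.png",p[:,:,::-1]); np.save(f"pics/{n}0_d.npy",d); np.save(f"pics/{n}0.npy",p)
E
```

```text
pics
{'clock': 0.0, 'qpos': array([-2.43257090e-03,  3.53644687e-01,  1.63416708e+00,  2.11566302e-05,
        1.15519918e+00, -2.39722400e-03]), 'qvel': array([ 1.99979092e-04, -3.58803113e-05,  1.01699249e-03, -2.22341516e-03,
       -2.26383423e-04, -1.13385293e-03]), 'joint_efforts': array([-2.03471049e-03, -6.05236173e+01, -3.42063046e+01, -2.62302356e-04,
        9.48130677e-03,  3.61521288e-06]), 'eef_pos': array([ 6.24504681e+02, -1.25172611e-02,  2.30549752e+02]), 'tcp_rot': array([-3.14017441e+00, -2.27434520e-05,  1.57075241e+00]), 'contact_force': array([-0.70948126,  0.02401194, -0.52346406]), 'wrist_torque': array([ 0.00729066, -0.01465217, -0.00699419]), 'opening': 0.9991984435543853}
scene {'vfov': 46.282202726667165, 'cx': 281.2350279459882, 'cy': 210.6150317214317, 'cam_to_world': array([[ 8.04442724e-01, -3.17958082e-01,  5.01771424e-01,
         1.71091511e+02],
       [-5.93740440e-01, -4.56753473e-01,  6.62456455e-01,
        -5.24344569e+02],
       [ 1.85524571e-02, -8.30830261e-01, -5.56216579e-01,
         5.26625350e+02],
       [ 0.00000000e+00,  0.0000000
[... 236 characters left out ...]

       [ 7.59291231e-01,  4.36766102e-01, -4.82402528e-01,
         4.65817395e+02],
       [-1.47806496e-02, -7.29535035e-01, -6.83783712e-01,
         6.25949152e+02],
       [ 0.00000000e+00,  0.00000000e+00,  0.00000000e+00,
         1.00000000e+00]])}
wrist {'vfov': 68.06537264964922, 'cx': 278.6220635893187, 'cy': 209.29204803978718, 'cam_to_world': array([[ 9.99999829e-01,  6.61127196e-05, -5.81242894e-04,
         6.25432862e+02],
       [-1.01814034e-04, -9.58759414e-01, -2.84218888e-01,
         7.15133491e+01],
       [-5.76062580e-04,  2.84218898e-01, -9.58759243e-01,
         3.71919678e+02],
       [ 0.00000000e+00,  0.00000000e+00,  0.00000000e+00,
         1.00000000e+00]])}
```

View pics/scene0.png

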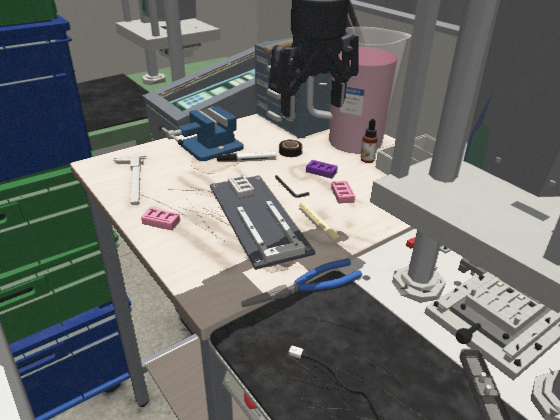

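View pics/side0.png

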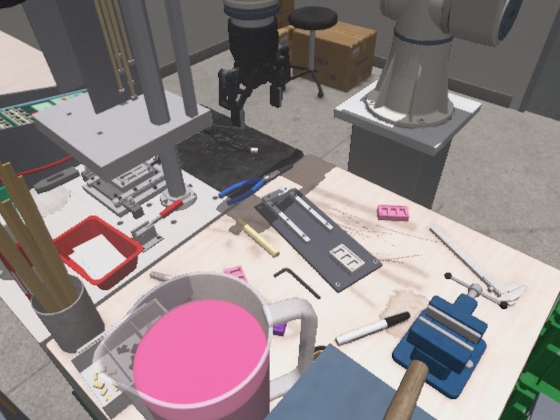

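View pics/wrist0.png

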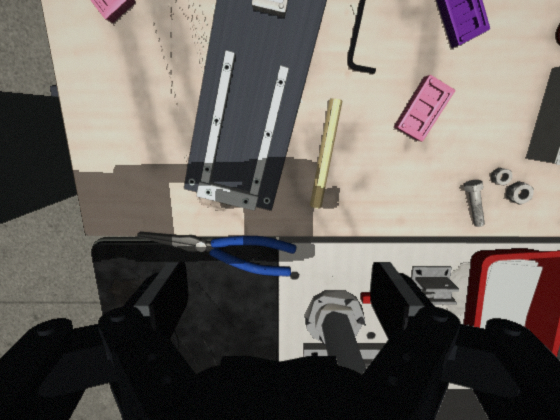

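The wrist view shows the lane running from top (u≈290, v≈0) to the stop block (u≈228, v≈195). The insert sits at the top edge (268, 5), with the pliers at (215, 250), the drift at (328, 150) and the hex key at (358, 40). In the scene view the insert is at (243, 186). I'll move the wrist camera over the open part of the plate.

Request:
{"name": "play_rows", "arguments": {
  "rows": [
    [0, [3, 0, 0], [0, 0, 0]],
    [0, [6, 0, 0], [0, 0, 0]],
    [0, [9, 0, 0], [0, 0, 0]],
    [0, [12, 0.5, 0], [0, 0, 0]],
    [0, [14, 0.5, 0], [0, 0, 0]],
    [0, [14, 0.5, 0], [0, 0, 0]],
    [0, [14, 0.5, 0], [0, 0, 0]],
    [0, [14, 0.5, 0], [0, 0, 0]]
  ]
}}

```text
clock: 0.82
eef_pos: [629.7, 139.4, 231.0]
tcp_rot: [-3.141, 0.001, 1.571]
contact_force: [1.0, -0.1, -0.2]
opening: 0.999
```

```bash
python3 - <<'E'
from rig import readout, grab_frame, calibration, r
import cv2, numpy as np
s=readout.sense();print(s['clock'],s['eef_pos'],s['tcp_rot'],s['qpos'])
c=calibration("wrist")
p,d=grab_frame("wrist")
cv2.imwrite("pics/w1.png",p[:,:,::-1]); np.savez("pics/w1.npz",p=p,d=d,T=c['cam_to_world'],k=[c['vfov'],c['cx'],c['cy']])
cv2.imwrite("pics/w1b.png",cv2.resize(p[60:300,150:450,::-1],(750,600),interpolation=cv2.INTER_CUBIC))
E
```

```text
0.8167 [629.72314541 139.44710826 230.96959515] [-3.14092625e+00  6.29404002e-04  1.57114454e+00] [ 2.15850561e-01  3.84477443e-01  1.58767109e+00 -5.12947402e-04
  1.17022975e+00  2.15702761e-01]
```

View pics/w1.png

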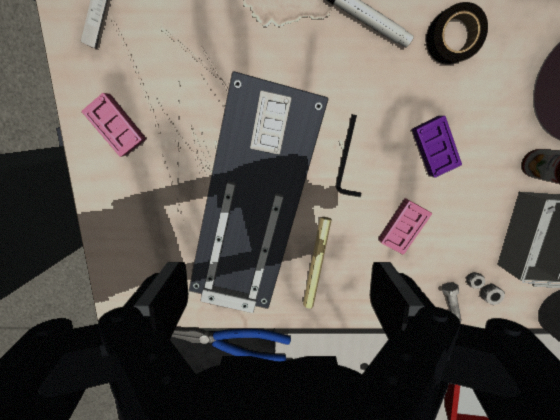

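View pics/w1b.png

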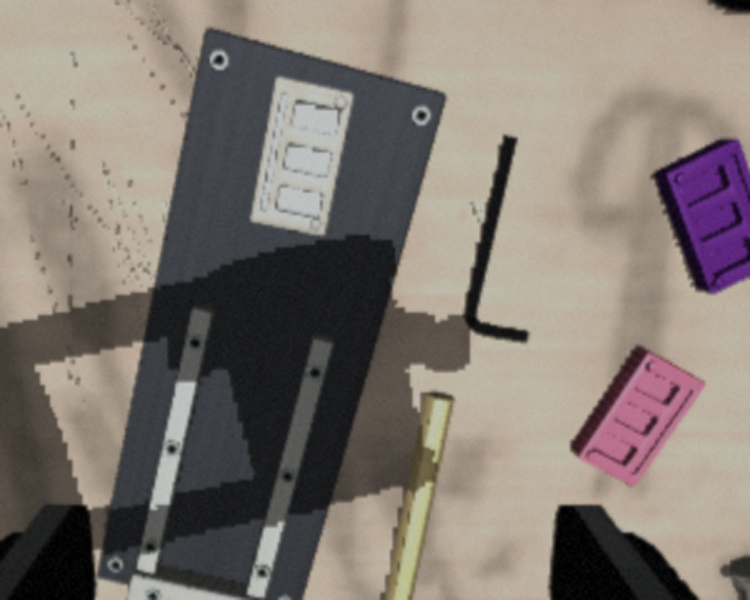

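The picture is clear. In w1.png the insert is centred at about (270,122), the rails start at (230,186) and (278,197), the stop is near (230,300), and the plate corners are about (233,72), (327,97), (191,291) and (265,309). Next I'll fit the geometry.

```bash
cat > h.py <<'E'
import cv2, numpy as np
def cast(uv,k,T,z):
    f=210/np.tan(np.radians(k[0])/2); uv=np.atleast_2d(uv).astype(float)
    d=np.c_[(uv[:,0]-k[1])/f,(uv[:,1]-k[2])/f,np.ones(len(uv))]@T[:3,:3].T
    o=T[:3,3]; return o+d*((z-o[2])/d[:,2])[:,None]
def zmap(d,k,T):
    f=210/np.tan(np.radians(k[0])/2); v,u=np.mgrid[:420,:560]
    P=np.stack([(u-k[1])/f*d,(v-k[2])/f*d,d],-1)@T[:3,:3].T+T[:3,3]
    P[d<=0]=np.nan; return P
E
python3 - <<'E'
from h import *
a=np.load("pics/w1.npz");p,d,T,k=a['p'],a['d'],a['T'],a['k']
P=zmap(d,k,T);z=P[...,2]
for n,(u,v) in dict(plate=(225,120),plate2=(310,120),plate3=(240,240),ins=(270,122),ins2=(258,120),rl=(219,220),rr=(268,230),stop=(230,299),table=(370,90),tab2=(150,180)).items():
    print(n,np.nanmedian(z[v-2:v+3,u-2:u+3]).round(1),np.nanstd(z[v-2:v+3,u-2:u+3]).round(2))
# colours
hsv=cv2.cvtColor(p,cv2.COLOR_RGB2HSV)
for u,v in [(270,122),(258,120),(260,100),(285,130),(225,120),(240,160),(240,200),(150,250),(219,240),(230,200)]: print((u,v),p[v,u],hsv[v,u])
vis=np.nan_to_num(np.clip((z+5)*7,0,255)).astype(np.uint8)
cv2.imwrite("pics/z1.png",cv2.resize(vis[60:320,150:450],(700,600),interpolation=cv2.INTER_NEAREST))
E
```

```text
plate 6.9 0.75
plate2 6.6 0.93
plate3 6.6 0.73
ins 16.2 0.75
ins2 20.6 1.17
rl 17.8 5.68
rr 18.3 0.75
stop 22.9 0.66
table -1.5 0.75
tab2 -1.7 1.03
(270, 122) [190 193 192] [ 80   4 193]
(258, 120) [160 160 160] [  0   0 160]
(260, 100) [186 185 177] [ 27  12 186]
(285, 130) [82 84 86] [105  12  86]
(225, 120) [67 68 76] [117  30  76]
(240, 160) [64 68 72] [105  28  72]
(240, 200) [29 30 31] [105  16  31]
(150, 250) [85 76 68] [14 51 85]
(219, 240) [60 62 61] [75  8 62]
(230, 200) [83 87 83] [60 12 87]
```

View pics/z1.png

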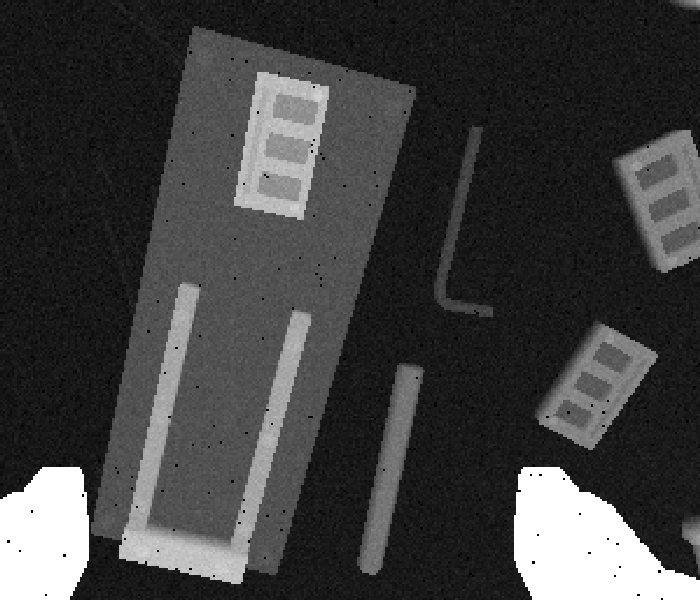

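```bash
cat >> h.py <<'E'
def comp(mask,seed):
    n,l=cv2.connectedComponents(mask.astype(np.uint8)); u,v=seed
    return l==l[v,u]
def edgefit(P):  # robust line
    vx,vy,x,y=cv2.fitLine(P.astype(np.float32),cv2.DIST_HUBER,0,.01,.01).ravel(); return np.array([x,y]),np.array([vx,vy])
E
python3 - <<'E'
from h import *
a=np.load("pics/w1.npz");p,d,T,k=a['p'],a['d'],a['T'],a['k']
d=cv2.medianBlur(d,3)
P=zmap(d,k,T);z=P[...,2]+1.5
def rep(n,m,zz):
    v,u=np.nonzero(m); 
    # contour of mask in pixels -> plane
    c=max(cv2.findContours(m.astype(np.uint8),cv2.RETR_EXTERNAL,cv2.CHAIN_APPROX_NONE)[0],key=cv2.contourArea)[:,0]
    X=cast(c,k,T,zz)[:,:2].astype(np.float32)
    r=cv2.minAreaRect(X); b=cv2.boxPoints(r); 
    e1=b[1]-b[0];e2=b[2]-b[1]; L=e1 if np.hypot(*e1)>np.hypot(*e2) else e2
    if L[1]>0:L=-L
    print(n,np.round(r[0],1),np.round(r[1],1),"yaw+pi/2",round(np.arctan2(L[1],L[0])+np.pi/2,4)); return X,r
m=(z>19)&(z<27);m=comp(m,(258,120)); rep("insert",m,23)
for s,n in [((219,225),"rl"),((268,235),"rr")]:
    mm=(z>16)&(z<23.); mm[287:]=0; rep(n,comp(mm,s),20)
m=comp((z>21)&(z<28),(230,300)); rep("stop",m,24)
m=comp((z>4)&(z<28),(225,120)); X,r=rep("plate",m,8)
E
```

```text
insert [621.  204.5] [61.7 33.8] yaw+pi/2 -0.2055
rl [557.9  70.7] [139.2  10.3] yaw+pi/2 -0.2543
rr [615.4  63.5] [124.5  10.1] yaw+pi/2 -0.2525
stop [565.7 -14.2] [20.  69.2] yaw+pi/2 1.3242
plate [596.  105.6] [289.3 110.2] yaw+pi/2 -0.2532
```

```bash
python3 - <<'E'
from h import *
from rig import calibration
d=np.load("pics/scene0_d.npy");c=calibration("scene");k=[c['vfov'],c['cx'],c['cy']]
P=zmap(d,k,c['cam_to_world'])
x,y,z=P[...,0],P[...,1],P[...,2]
m=(x>450)&(x<850)&(y>250)&(y<520)&(z>20)&(z<300)
for y0 in range(250,520,30):
    q=m&(y>=y0)&(y<y0+30)
    if q.sum(): print(y0,q.sum(),"x",x[q].min().round(),x[q].max().round(),"zmax",np.percentile(z[q],99).round())
O=np.array([595.9,102.9]);dd=np.array([-.2508,-.968]);n=np.array([.968,-.2508])
for X in (-170,-135,39): print(X,O+X*dd)
E
```

```text
340 10 x 569.0 578.0 zmax 63.0
370 762 x 568.0 723.0 zmax 83.0
400 702 x 567.0 849.0 zmax 207.0
430 264 x 569.0 847.0 zmax 206.0
460 25 x 567.0 703.0 zmax 80.0
-170 [638.536 267.46 ]
-135 [629.758 233.58 ]
39 [586.1188  65.148 ]
```

The lane comes out with its origin at about (595.9, 102.9) and travel yaw −1.824. The insert is at lane x ≈ −105, y ≈ −1, about +0.05 rad askew. I'll shut the fingers and turn the hand half round, so the camera leads the pusher, while moving behind the insert.

Request:
{"name": "play_rows", "arguments": {
  "rows": [
    [255, [1.5, 0.1, 0], [0, 0, -0.12]],
    [255, [3, 0.2, 0], [0, 0, -0.24]],
    [255, [4.5, 0.3, 0], [0, 0, -0.36]],
    [255, [6, 0.4, 0], [0, 0, -0.48]],
    [255, [7.5, 0.5, 0], [0, 0, -0.6]],
    [255, [9, 0.6, 0], [0, 0, -0.72]],
    [255, [10.5, 0.7, 0], [0, 0, -0.84]],
    [255, [12, 0.8, 0], [0, 0, -0.96]],
    [255, [12.8, 0.9, 0], [0, 0, -1.08]],
    [255, [12.8, 0.9, 0], [0, 0, -1.2]],
    [255, [12.8, 0.9, 0], [0, 0, -1.32]],
    [255, [12.8, 0.9, 0], [0, 0, -1.44]]
  ]
}}

```text
clock: 1.87
eef_pos: [639.3, 266.7, 231.2]
tcp_rot: [-3.141, -0.0, 3.016]
contact_force: [0.4, -0.3, 0.3]
opening: -0.001
```

Request:
{"name": "play_rows", "arguments": {
  "rows": [
    [255, [0, 0, 0], [0, 0, -0.12]],
    [255, [0, 0, 0], [0, 0, -0.24]],
    [255, [0, 0, 0], [0, 0, -0.36]],
    [255, [0, 0, 0], [0, 0, -0.48]],
    [255, [0, 0, 0], [0, 0, -0.6]],
    [255, [0, 0, 0], [0, 0, -0.72]],
    [255, [0, 0, 0], [0, 0, -0.84]],
    [255, [0, 0, 0], [0, 0, -0.96]],
    [255, [0, 0, 0], [0, 0, -1.08]],
    [255, [0, 0, 0], [0, 0, -1.2]],
    [255, [0, 0, 0], [0, 0, -1.32]],
    [255, [0, 0, 0], [0, 0, -1.447]]
  ]
}}

```text
clock: 2.87
eef_pos: [639.3, 266.4, 231.3]
tcp_rot: [3.142, -0.0, -1.823]
contact_force: [0.7, 0.8, -0.6]
opening: 0.001
```

Request:
{"name": "play_rows", "arguments": {
  "rows": [
    [255, [0, 0, 0], [0, 0, 0]],
    [255, [0, 0, 0], [0, 0, 0]]
  ]
}}

```text
clock: 3.03
eef_pos: [639.3, 266.9, 231.3]
tcp_rot: [3.142, -0.0, -1.833]
contact_force: [0.1, -0.2, 0.3]
opening: -0.002
```

```bash
cat > look.py <<'E'
import sys
from rig import readout, grab_frame, calibration
from h import *
s=readout.sense();print(s['clock'],s['eef_pos'].round(2),s['tcp_rot'].round(4),s['qpos'].round(3),s['contact_force'].round(1),s['opening'])
n=sys.argv[1]; cam=sys.argv[2] if len(sys.argv)>2 else "wrist"
c=calibration(cam); p,d=grab_frame(cam)
np.savez(f"pics/{n}.npz",p=p,d=d,T=c['cam_to_world'],k=[c['vfov'],c['cx'],c['cy']]); cv2.imwrite(f"pics/{n}.png",p[:,:,::-1])
E
python3 look.py w2
```

```text
3.0333 [639.25 266.87 231.29] [ 3.1416e+00 -2.0000e-04 -1.8326e+00] [ 0.393  0.458  1.475 -0.     1.209 -2.486] [ 0.1 -0.2  0.3] -0.002270797474420787
```

View pics/w2.png

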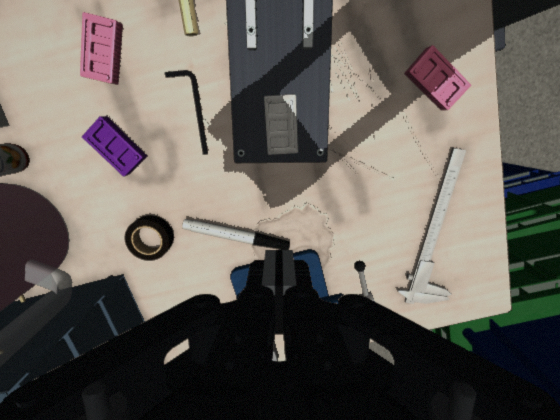

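The closed fingertips are at (280,262). The insert is at (281,124), in front of the rail entries at (252,47) and (308,45). The pen lies at (235,232), behind the plate. I'll measure again from this second view.

```bash
cat >> h.py <<'E'
O=np.array([595.9,102.9]);Y=-1.8243
def tolane(X): 
    X=np.atleast_2d(X)[:,:2]-O; c,s=np.cos(Y),np.sin(Y); return np.c_[X@[c,s],X@[-s,c]]
def rect(m,k,T,zz):
    c=max(cv2.findContours(m.astype(np.uint8),cv2.RETR_EXTERNAL,cv2.CHAIN_APPROX_NONE)[0],key=cv2.contourArea)[:,0]
    X=tolane(cast(c,k,T,zz)).astype(np.float32); r=cv2.minAreaRect(X); b=cv2.boxPoints(r)
    e1=b[1]-b[0];e2=b[2]-b[1]; L=e1 if np.hypot(*e1)>np.hypot(*e2) else e2
    a=np.arctan2(L[1],L[0]); a=(a+np.pi/2)%np.pi-np.pi/2
    return np.round(r[0],1),np.round(sorted(r[1]),1),round(a,4),X
E
python3 - <<'E'
from h import *
a=np.load("pics/w2.npz");p,d,T,k=a['p'],a['d'],a['T'],a['k']
d=cv2.medianBlur(d,3);P=zmap(d,k,T);z=P[...,2]
t=np.nanmedian(z[180:200,150:200]);pl=np.nanmedian(z[60:80,262:290]);print("table",t,"plate",pl)
z=z-pl+8
m=comp((z>18.5)&(z<27),(270,124));print("ins z",np.nanmedian(z[m]),rect(m,k,T,23)[:3])
for s in [(252,25),(308,25)]:
    m=comp((z>15)&(z<24),s);R=rect(m,k,T,20);print("rail",R[:3],"xmin",np.sort(R[3][:,0])[:6].mean(),"y",R[3][:,1].min(),R[3][:,1].max(), m.sum())
m=(z>3)&(z<28);m=comp(m,(245,130));R=rect(m,k,T,8);print("plate",R[:3],"xmin",R[3][:,0].min(),"y",R[3][:,1].min(),R[3][:,1].max())
for u,v in [(190,226),(235,232),(285,245)]: print("pen",tolane(cast((u,v),k,T,8)),z[v,u])
print("tcp",tolane(np.array([[639.25,266.87]])))
E
```

```text
table -1.5856106011098916 plate 6.7267540199731
ins z 0.12035457106986769 (array([-253.7,    1.9]), array([534.1, 819. ]), np.float32(1.5632))
rail (array([-7.1, 28.8]), array([10.2, 42.9]), np.float32(-0.0012)) xmin -28.538103 y 23.695734 33.89454 496
rail (array([ -7.6, -28.9]), array([ 9.9, 43. ]), np.float32(0.0139)) xmin -29.018847 y -33.608593 -23.631052 493
plate (array([-64.6,   0.1]), array([109. , 165.8]), np.float32(0.0005)) xmin -147.49196 y -54.461845 54.6417
pen [[-225.50343342  112.57011162]] 14.745866468761449
pen [[-233.90578261   57.02266084]] 13.789733973849764
pen [[-251.95759895   -5.42739624]] 13.960595219887182
tcp [[-169.60152006    0.84130436]]
```

```bash
cat > ins.py <<'E'
import sys
from h import *
a=np.load(f"pics/{sys.argv[1]}.npz");p,d,T,k=a['p'],a['d'],a['T'],a['k']
pl=float(sys.argv[2])
d=cv2.medianBlur(d,3);P=zmap(d,k,T);z=P[...,2]-pl+8
L=tolane(P.reshape(-1,3)).reshape(420,560,2)
x0,x1=float(sys.argv[3]),float(sys.argv[4])
m=(z>18.8)&(z<28)&(L[...,0]>x0)&(L[...,0]<x1)&(abs(L[...,1])<23)
n,l,st,_=cv2.connectedComponentsWithStats(m.astype(np.uint8)); i=1+np.argmax(st[1:,4]); m=l==i
R=rect(m,k,T,23);print("insert lane x,y",R[0],R[1],"ang",R[2],"zmed",np.nanmedian(z[m]).round(1))
b=R[3];print(" y-extents",b[:,1].min().round(1),b[:,1].max().round(1),"x",b[:,0].min().round(1),b[:,0].max().round(1))
E
python3 ins.py w2 6.73 -160 -50; python3 ins.py w1 6.7 -160 -50
```

```text
insert lane x,y [-105.   -1.] [33.8 61.7] ang 0.0476 zmed 22.8
 y-extents -18.8 16.8 x -136.1 -74.3
insert lane x,y [-104.7   -1.2] [33.8 61.7] ang 0.048 zmed 22.8
 y-extents -19.2 16.7 x -135.8 -73.2
```

Both views agree: the insert is at (−105, −1.1), +0.048 rad, with its top at about 23 mm. Lowering the closed fingers behind it to 5 mm above the plate's top.

Request:
{"name": "play_rows", "arguments": {
  "rows": [
    [255, [0, 0.08, 3], [0, 0, 0]],
    [255, [0, 0.08, 6], [0, 0, 0]],
    [255, [0, 0.08, 9], [0, 0, 0]],
    [255, [0, 0.08, 12], [0, 0, 0]],
    [255, [0, 0.08, 15], [0, 0, 0]],
    [255, [0, 0.08, 17.5], [0, 0, 0]],
    [255, [0, 0.08, 19.5], [0, 0, 0]],
    [255, [0, 0.08, 21], [0, 0, 0]],
    [255, [0, 0.08, 21.8], [0, 0, 0]],
    [255, [0, 0.08, 21.8], [0, 0, 0]],
    [255, [0, 0.08, 21.8], [0, 0, 0]]
  ]
}}

```text
clock: 4.0
eef_pos: [638.6, 268.3, 13.8]
tcp_rot: [-3.141, 0.0, -1.828]
contact_force: [-0.3, 1.0, 0.2]
opening: 0.001
```

```bash
python3 look.py w3; python3 -c "
from h import *
print(tolane(np.array([[638.5,267]])))"
```

```text
4.0 [638.61 268.27  13.75] [-3.1413e+00  3.0000e-04 -1.8284e+00] [ 0.396  0.695  1.607 -0.     0.839 -2.488] [-0.3  1.   0.2] 0.0012566964654688493
[[-1.69539267e+02  8.26709858e-02]]
```

View pics/w3.png

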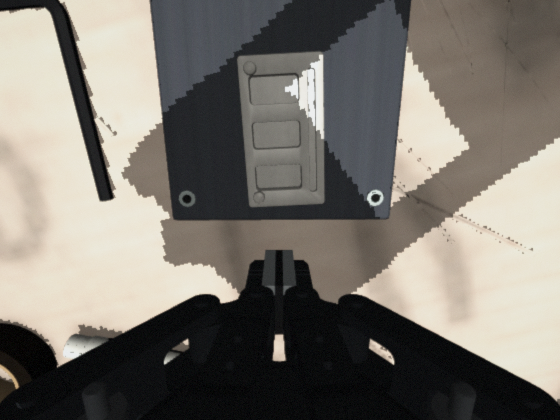

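The insert's rear edge is at v≈205 and the finger pads are at (265–293, 250), about 13 mm wide. I'll open the fingers by about 10 mm for a wider two-point contact and check the gap.

Request:
{"name": "play_rows", "arguments": {
  "rows": [
    [225, [0.5, 0, 0], [0, 0, 0]],
    [225, [1, 0, 0], [0, 0, 0]],
    [225, [1.5, 0, 0], [0, 0, 0]],
    [225, [1.7, 0, 0], [0, 0, 0]],
    [225, [1.7, 0, 0], [0, 0, 0]]
  ]
}}

```text
clock: 4.47
eef_pos: [633.8, 251.0, 13.7]
tcp_rot: [-3.141, 0.0, -1.828]
contact_force: [0.7, -0.6, -0.5]
opening: 0.118
```

```bash
python3 look.py w4; python3 - <<'E'
from h import *
a=np.load("pics/w4.npz");p,d,T,k=a['p'],a['d'],a['T'],a['k']
P=zmap(cv2.medianBlur(d,3),k,T)
print("plate z",np.nanmedian(P[100:180,175:225,2]))
L=tolane(P.reshape(-1,3)).reshape(420,560,2)
for v in range(236,275,5): print(v,[(tuple(L[v,u].round(0)),P[v,u,2].round(0)) for u in range(240,320,10)])
E
```

```text
4.4667 [633.84 250.97  13.67] [-3.1415  0.     -1.8282] [ 0.375  0.683  1.634 -0.     0.825 -2.509] [ 0.7 -0.6 -0.5] 0.11832564562629289
plate z 6.73840279848379
236 [((np.float64(-138.0), np.float64(20.0)), np.float64(7.0)), ((np.float64(-132.0), np.float64(14.0)), np.float64(22.0)), ((np.float64(-131.0), np.float64(9.0)), np.float64(24.0)), ((np.float64(-132.0), np.float64(4.0)), np.float64(22.0)), ((np.float64(-132.0), np.float64(-0.0)), np.float64(22.0)), ((np.float64(-132.0), np.float64(-5.0)), np.float64(22.0)), ((np.float64(-132.0), np.float64(-9.0)), np.float64(22.0)), ((np.float64(-132.0), np.float64(-14.0)), np.float64(22.0))]
241 [((np.float64(-141.0), np.float64(20.0)), np.float64(7.0)), ((np.float64(-135.0), np.float64(14.0)), np.float64(22.0)), ((np.float64(-135.0), np.float64(9.0)), np.float64(22.0)), ((np.float64(-135.0), np.float64(4.0)), np.float64(22.0)), ((np.float64(-135.0), np.float64(-0.0)), np.float64(22.0)), ((np.float64(-135.0), np.float64(-5.0)), np.float64(21.0)), ((np.float64(-135.0), np.float64(-9.0)), np.float64(21.0)), ((np.float64(-135.0), np.float64(
[... 2221 characters left out ...]
.float64(-0.0)), np.float64(-2.0)), ((np.float64(-143.0), np.float64(-5.0)), np.float64(31.0)), ((np.float64(-141.0), np.float64(-9.0)), np.float64(34.0)), ((np.float64(-146.0), np.float64(-14.0)), np.float64(26.0))]
271 [((np.float64(-145.0), np.float64(18.0)), np.float64(31.0)), ((np.float64(-145.0), np.float64(13.0)), np.float64(32.0)), ((np.float64(-141.0), np.float64(8.0)), np.float64(39.0)), ((np.float64(-163.0), np.float64(5.0)), np.float64(-2.0)), ((np.float64(-162.0), np.float64(-0.0)), np.float64(-2.0)), ((np.float64(-145.0), np.float64(-4.0)), np.float64(32.0)), ((np.float64(-141.0), np.float64(-8.0)), np.float64(38.0)), ((np.float64(-145.0), np.float64(-13.0)), np.float64(31.0))]
```

View pics/w4.png

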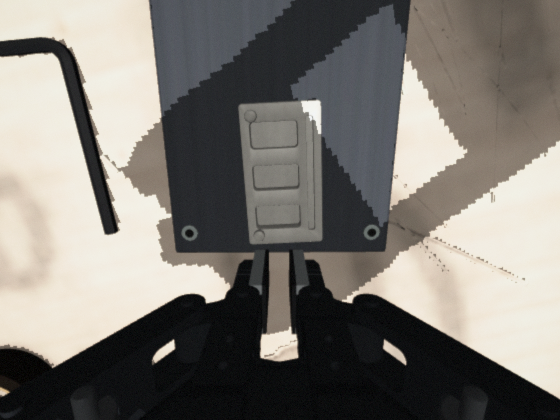

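The finger fronts are at lane x≈−141.5, about 5 mm behind the insert. Their outer width is about ±19 mm, which fits the lane. First push is 30 mm over the open plate.

Request:
{"name": "play_rows", "arguments": {
  "rows": [
    [225, [0.3, 0, 0], [0, 0, 0]],
    [225, [0.5, 0, 0], [0, 0, 0]],
    [225, [0.7, 0, 0], [0, 0, 0]],
    [225, [1.0, 0, 0], [0, 0, 0]],
    [225, [1.3, 0, 0], [0, 0, 0]],
    [225, [1.6, 0, 0], [0, 0, 0]],
    [225, [1.9, 0, 0], [0, 0, 0]],
    [225, [2.2, 0, 0], [0, 0, 0]],
    [225, [2.4, 0, 0], [0, 0, 0]],
    [225, [2.5, 0, 0], [0, 0, 0]],
    [225, [2.5, 0, 0], [0, 0, 0]]
  ]
}}

```text
clock: 5.43
eef_pos: [627.4, 227.2, 13.3]
tcp_rot: [3.141, -0.0, -1.828]
contact_force: [-0.2, 0.9, -0.2]
opening: 0.118
```

```bash
python3 look.py w5; python3 ins.py w5 6.73 -130 -30
```

```text
5.4333 [627.41 227.17  13.25] [ 3.1413e+00 -4.0000e-04 -1.8275e+00] [ 0.345  0.667  1.669 -0.     0.806 -2.539] [-0.2  0.9 -0.2] 0.1176947682696277
insert lane x,y [-91.6  -1.1] [38.1 74.6] ang -0.0413 zmed 22.9
 y-extents -19.7 19.2 x -128.7 -54.9
```

View pics/w5.png

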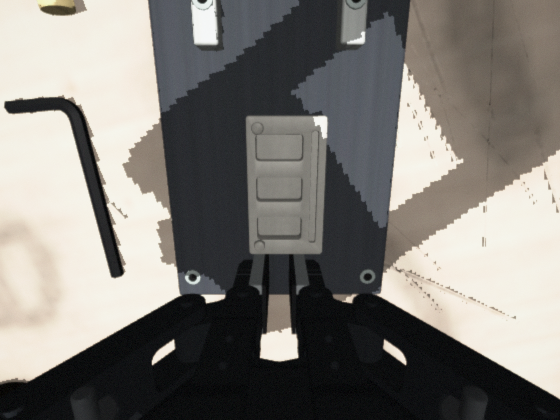

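```bash
cat > ins2.py <<'E'
import sys
from h import *
a=np.load(f"pics/{sys.argv[1]}.npz");p,d,T,k=a['p'],a['d'],a['T'],a['k']
xr=float(sys.argv[2]) # approx rear x of insert
d=cv2.medianBlur(d,3);P=zmap(d,k,T);z=P[...,2]+1.3
L=tolane(P.reshape(-1,3)).reshape(420,560,2)
m=(z>18.8)&(z<28)&(L[...,0]>xr+2)&(L[...,0]<xr+72)&(abs(L[...,1])<22)
n,l,st,_=cv2.connectedComponentsWithStats(m.astype(np.uint8)); i=1+np.argmax(st[1:,4]); m=l==i
c=max(cv2.findContours(m.astype(np.uint8),0,cv2.CHAIN_APPROX_NONE)[0],key=cv2.contourArea)[:,0]
X=tolane(cast(c,k,T,23)); f=X[:,0].max(); q=(X[:,0]>xr+6)&(X[:,0]<f-5)
o={}
for n,s in (("left",1),("right",-1)):
    e,v=edgefit(X[q&(s*X[:,1]>5)]); sl=v[1]/v[0]; o[n]=(e[1]+sl*(f-31-e[0]),np.arctan(sl))
fr=np.median(X[(X[:,0]>f-3)&(abs(X[:,1])<12),0])
yc=(o["left"][0]+o["right"][0])/2; an=(o["left"][1]+o["right"][1])/2
print("front x",fr.round(1),"=> centre x",(fr-31).round(1),"y",yc.round(2),"ang",an.round(4),"width",(o["left"][0]-o["right"][0]).round(1),"angs",o["left"][1].round(3),o["right"][1].round(3))
# rails in this view
for s in (1,-1):
    mm=(z>15)&(z<24)&(s*L[...,1]>21)&(s*L[...,1]<37)&(L[...,0]>-35)&(L[...,0]<105)
    if mm.sum()<60: continue
    c=max(cv2.findContours(mm.astype(np.uint8),0,cv2.CHAIN_APPROX_NONE)[0],key=cv2.contourArea)[:,0]
    R=tolane(cast(c,k,T,20)); qq=R[s*R[:,1]<29]; e,v=edgefit(qq[(qq[:,0]>R[:,0].min()+4)&(qq[:,0]<R[:,0].max()-4)])
    print("rail",s,"xmin",R[:,0].min().round(1),"inner y",e[1].round(2),"at x",e[0].round(0),"slope",(v[1]/v[0]).round(4))
E
python3 ins2.py w5 -117; python3 ins2.py w4 -136;python3 ins2.py w3 -136;python3 ins2.py w2 -136; python3 -c "
from h import *
print(tolane(np.array([[627.41,227.17]])))"
```

```text
front x -54.9 => centre x -85.9 y -2.88 ang -0.0039 width 33.0 angs -0.004 -0.004
rail 1 xmin -29.0 inner y 22.98 at x -21.0 slope 0.0091
rail -1 xmin -29.2 inner y -23.23 at x -21.0 slope 0.0518
front x -74.2 => centre x -105.2 y -1.21 ang 0.0467 width 33.0 angs 0.047 0.047
front x -74.6 => centre x -105.6 y -1.22 ang 0.0418 width 33.1 angs 0.047 0.036
front x -74.4 => centre x -105.4 y -1.03 ang 0.0524 width 32.8 angs 0.049 0.056
rail 1 xmin -28.6 inner y 24.36 at x -8.0 slope -0.03
rail -1 xmin -29.0 inner y -23.94 at x -9.0 slope 0.0139
[[-128.20090712   -0.66363685]]
```

The push squared the insert up: angle −0.004, y ≈ −2.9, x ≈ −86. Next I'll push 25 mm while drifting 3 mm left, which is within the stable-push range.

Request:
{"name": "play_rows", "arguments": {
  "rows": [
    [225, [0.2, -0.02, 0], [0, 0, 0]],
    [225, [0.4, -0.05, 0], [0, 0, 0]],
    [225, [0.65, -0.08, 0], [0, 0, 0]],
    [225, [0.9, -0.11, 0], [0, 0, 0]],
    [225, [1.15, -0.14, 0], [0, 0, 0]],
    [225, [1.4, -0.17, 0], [0, 0, 0]],
    [225, [1.65, -0.2, 0], [0, 0, 0]],
    [225, [1.9, -0.23, 0], [0, 0, 0]],
    [225, [2.1, -0.26, 0], [0, 0, 0]],
    [225, [2.3, -0.28, 0], [0, 0, 0]],
    [225, [2.4, -0.28, 0], [0, 0, 0]],
    [225, [2.4, -0.28, 0], [0, 0, 0]]
  ]
}}

```text
clock: 6.48
eef_pos: [624.1, 203.3, 13.3]
tcp_rot: [3.141, -0.0, -1.827]
contact_force: [0.0, -0.5, -0.3]
opening: 0.112
```

```bash
python3 look.py w6; python3 ins2.py w6 -92
```

```text
6.4833 [624.08 203.28  13.26] [ 3.1415e+00 -3.0000e-04 -1.8275e+00] [ 0.313  0.654  1.695 -0.     0.792 -2.572] [ 0.  -0.5 -0.3] 0.11185185369275862
front x -31.0 => centre x -62.0 y -0.03 ang -0.0043 width 33.0 angs -0.004 -0.005
rail 1 xmin -28.1 inner y 23.18 at x -8.0 slope -0.001
rail -1 xmin -27.9 inner y -23.11 at x -8.0 slope 0.0015
```

View pics/w6.png

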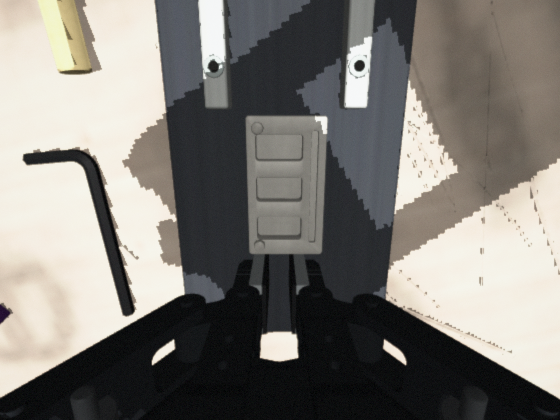

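The insert is centred (y≈0, angle −0.004) with its front edge at (287,116), just before the rail ends at v≈107. Pushing straight in, 40 mm.

Request:
{"name": "play_rows", "arguments": {
  "rows": [
    [225, [0.3, 0, 0], [0, 0, 0]],
    [225, [0.7, 0, 0], [0, 0, 0]],
    [225, [1.1, 0, 0], [0, 0, 0]],
    [225, [1.5, 0, 0], [0, 0, 0]],
    [225, [1.9, 0, 0], [0, 0, 0]],
    [225, [2.3, 0, 0], [0, 0, 0]],
    [225, [2.7, 0, 0], [0, 0, 0]],
    [225, [3.1, 0, 0], [0, 0, 0]],
    [225, [3.5, 0, 0], [0, 0, 0]],
    [225, [3.8, 0, 0], [0, 0, 0]],
    [225, [4, 0, 0], [0, 0, 0]],
    [225, [4, 0, 0], [0, 0, 0]]
  ]
}}

```text
clock: 7.53
eef_pos: [613.8, 164.4, 13.3]
tcp_rot: [3.141, -0.0, -1.828]
contact_force: [0.6, -0.9, 0.7]
opening: 0.119
```

```bash
python3 look.py w7; python3 ins2.py w7 -52
```

```text
7.5333 [613.83 164.42  13.27] [ 3.1413e+00 -4.0000e-04 -1.8276e+00] [ 0.259  0.631  1.745 -0.     0.766 -2.625] [ 0.6 -0.9  0.7] 0.11861198907649585
front x 9.2 => centre x -21.8 y -0.15 ang -0.0058 width 33.0 angs -0.005 -0.007
rail 1 xmin -27.1 inner y 23.19 at x 14.0 slope 0.0004
rail -1 xmin -26.9 inner y -23.07 at x 14.0 slope 0.0024
```

View pics/w7.png

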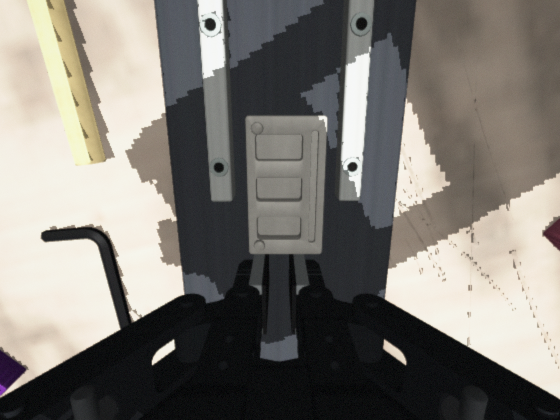

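The insert is about 20 mm past the rail mouth, centred (y −0.15) and square, with roughly equal gaps at both rails (u 232→247 and 327→341). Continuing.

Request:
{"name": "play_rows", "arguments": {
  "rows": [
    [225, [0.3, 0, 0], [0, 0, 0]],
    [225, [0.7, 0, 0], [0, 0, 0]],
    [225, [1.1, 0, 0], [0, 0, 0]],
    [225, [1.5, 0, 0], [0, 0, 0]],
    [225, [1.9, 0, 0], [0, 0, 0]],
    [225, [2.3, 0, 0], [0, 0, 0]],
    [225, [2.7, -0.01, 0], [0, 0, 0]],
    [225, [3.1, -0.01, 0], [0, 0, 0]],
    [225, [3.5, -0.01, 0], [0, 0, 0]],
    [225, [3.9, -0.01, 0], [0, 0, 0]],
    [225, [4.2, -0.01, 0], [0, 0, 0]],
    [225, [4.2, -0.01, 0], [0, 0, 0]]
  ]
}}

```text
clock: 8.58
eef_pos: [603.2, 123.6, 13.3]
tcp_rot: [3.141, -0.0, -1.828]
contact_force: [0.6, 0.7, 0.4]
opening: 0.114
```

```bash
python3 look.py w8; python3 ins2.py w8 -10
```

```text
8.5833 [603.2  123.58  13.25] [ 3.1413e+00 -4.0000e-04 -1.8277e+00] [ 0.2    0.609  1.791 -0.     0.742 -2.685] [0.6 0.7 0.4] 0.11356717159055393
front x 51.8 => centre x 20.8 y -0.12 ang -0.004 width 33.1 angs -0.003 -0.005
rail 1 xmin -26.7 inner y 23.21 at x 38.0 slope -0.0003
rail -1 xmin -26.3 inner y -23.06 at x 38.0 slope 0.0014
```

View pics/w8.png

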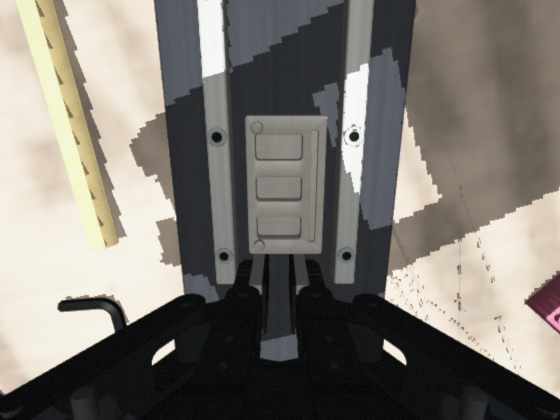

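Still centred, y −0.12 and angle −0.004. Pushing another 48 mm, which should leave about 12 mm.

Request:
{"name": "play_rows", "arguments": {
  "rows": [
    [225, [0.4, 0, 0], [0, 0, 0]],
    [225, [0.9, 0, 0], [0, 0, 0]],
    [225, [1.4, 0, 0], [0, 0, 0]],
    [225, [1.9, 0, 0], [0, 0, 0]],
    [225, [2.4, 0, 0], [0, 0, 0]],
    [225, [2.9, 0, 0], [0, 0, 0]],
    [225, [3.4, -0.01, 0], [0, 0, 0]],
    [225, [3.9, -0.01, 0], [0, 0, 0]],
    [225, [4.3, -0.01, 0], [0, 0, 0]],
    [225, [4.6, -0.01, 0], [0, 0, 0]],
    [225, [4.8, -0.01, 0], [0, 0, 0]],
    [225, [4.8, -0.01, 0], [0, 0, 0]]
  ]
}}

```text
clock: 9.63
eef_pos: [591.2, 77.3, 13.3]
tcp_rot: [3.141, -0.0, -1.828]
contact_force: [-0.4, 0.1, -0.2]
opening: 0.118
```

```bash
python3 look.py w9; python3 ins2.py w9 38; python3 - <<'E'
from h import *
a=np.load("pics/w9.npz");p,d,T,k=a['p'],a['d'],a['T'],a['k']
P=zmap(cv2.medianBlur(d,3),k,T);L=tolane(P.reshape(-1,3)).reshape(420,560,2)
for v in range(60,125,3): print(v,L[v,285].round(1),P[v,285,2].round(1))
E
```

```text
9.6333 [591.18  77.34  13.25] [ 3.1414e+00 -4.0000e-04 -1.8275e+00] [ 0.128  0.588  1.835 -0.     0.718 -2.757] [-0.4  0.1 -0.2] 0.11788132485180995
front x 99.2 => centre x 68.2 y -0.2 ang -0.0062 width 33.0 angs -0.006 -0.006
rail 1 xmin 12.3 inner y 23.27 at x 63.0 slope -0.0018
rail -1 xmin 10.9 inner y -23.06 at x 60.0 slope 0.0015
60 [120.  -0.] 22.7
63 [118.9  -0. ] 22.8
66 [117.8  -0. ] 23.2
69 [116.8  -0. ] 22.7
72 [115.8  -0. ] 22.0
75 [114.7  -0. ] 22.3
78 [ 1.14e+02 -1.00e-01] 18.0
81 [114.   -0.3] 7.6
84 [112.8  -0.3] 6.9
87 [111.7  -0.4] 5.9
90 [110.3  -0.3] 7.3
93 [109.1  -0.3] 6.5
96 [107.9  -0.4] 6.2
99 [106.5  -0.3] 7.2
102 [105.3  -0.4] 6.5
105 [104.   -0.4] 6.8
108 [102.7  -0.4] 6.8
111 [101.4  -0.4] 7.0
114 [100.1  -0.4] 6.6
117 [98.8 -0.1] 21.8
120 [97.6 -0.1] 21.5
123 [96.4 -0.1] 22.1
```

View pics/w9.png

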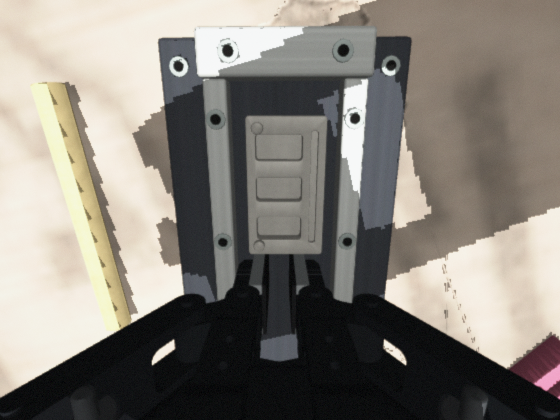

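The stop face is at v≈79 (x≈114 in my frame) and the insert front at v≈116 (99.2), so the gap is about 14.8 mm. Closing most of it slowly.

Request:
{"name": "play_rows", "arguments": {
  "rows": [
    [225, [0.2, 0, 0], [0, 0, 0]],
    [225, [0.45, 0, 0], [0, 0, 0]],
    [225, [0.7, 0, 0], [0, 0, 0]],
    [225, [0.95, 0, 0], [0, 0, 0]],
    [225, [1.15, 0, 0], [0, 0, 0]],
    [225, [1.3, 0, 0], [0, 0, 0]],
    [225, [1.35, 0, 0], [0, 0, 0]],
    [225, [1.4, 0, 0], [0, 0, 0]],
    [225, [1.4, 0, 0], [0, 0, 0]]
  ]
}}

```text
clock: 10.43
eef_pos: [587.8, 64.2, 13.3]
tcp_rot: [3.141, -0.0, -1.827]
contact_force: [-0.2, 0.3, -0.8]
opening: 0.119
```

Request:
{"name": "play_rows", "arguments": {
  "rows": [
    [225, [0.05, 0, 0], [0, 0, 0]],
    [225, [0.1, 0, 0], [0, 0, 0]],
    [225, [0.1, 0, 0], [0, 0, 0]]
  ]
}}

```text
clock: 10.68
eef_pos: [587.6, 63.3, 13.3]
tcp_rot: [-3.142, 0.0, -1.827]
contact_force: [0.2, 0.8, -1.5]
opening: 0.116
```

```bash
python3 look.py w10; python3 - <<'E'
from h import *
a=np.load("pics/w10.npz");p,d,T,k=a['p'],a['d'],a['T'],a['k']
P=zmap(cv2.medianBlur(d,3),k,T);L=tolane(P.reshape(-1,3)).reshape(420,560,2)
for v in range(100,125,2): print(v,[(L[v,u,0].round(1),P[v,u,2].round(1)) for u in (255,285,315)])
cv2.imwrite("pics/w10b.png",cv2.resize(p[60:270,160:420,::-1],(742,600),interpolation=cv2.INTER_CUBIC))
E
```

```text
10.6833 [587.62  63.34  13.3 ] [-3.1415  0.     -1.8273] [ 0.105  0.582  1.848 -0.     0.712 -2.78 ] [ 0.2  0.8 -1.5] 0.11617391655759295
100 [(np.float64(119.8), np.float64(22.5)), (np.float64(119.8), np.float64(22.5)), (np.float64(119.8), np.float64(22.2))]
102 [(np.float64(119.0), np.float64(23.0)), (np.float64(119.0), np.float64(22.3)), (np.float64(119.0), np.float64(22.5))]
104 [(np.float64(118.3), np.float64(22.9)), (np.float64(118.2), np.float64(22.9)), (np.float64(118.2), np.float64(22.8))]
106 [(np.float64(117.5), np.float64(22.5)), (np.float64(117.5), np.float64(22.9)), (np.float64(117.5), np.float64(22.5))]
108 [(np.float64(116.8), np.float64(22.7)), (np.float64(116.7), np.float64(22.2)), (np.float64(116.7), np.float64(22.6))]
110 [(np.float64(116.0), np.float64(22.1)), (np.float64(115.9), np.float64(22.8)), (np.float64(115.9), np.float64(22.7))]
112 [(np.float64(115.2), np.float64(22.1)), (np.float64(115.2), np.float64(22.8)), (np.float64(115.1), np.float64(22.6))]
114 [(np.float64(114.5), np.float64(21.8)), (np.float64(114.4), np.float64(21.6)), (np.float64(114.4), np.float64(21.8))]
116 [(np.float64(113.7), np.float64(21.0)), (np.float64(113.6), np.float64(21.0)), (np.float64(113.6), np.float64(21.1))]
118 [(np.float64(112.9), np.float64(22.1)), (np.float64(112.8), np.float64(21.5)), (np.float64(112.8), np.float64(21.3))]
120 [(np.float64(112.1), np.float64(21.9)), (np.float64(112.1), np.float64(21.7)), (np.float64(112.0), np.float64(21.6))]
122 [(np.float64(111.3), np.float64(22.0)), (np.float64(111.3), np.float64(22.0)), (np.float64(111.2), np.float64(21.8))]
124 [(np.float64(110.6), np.float64(23.7)), (np.float64(110.5), np.float64(21.5)), (np.float64(110.4), np.float64(21.9))]
```

View pics/w10b.png

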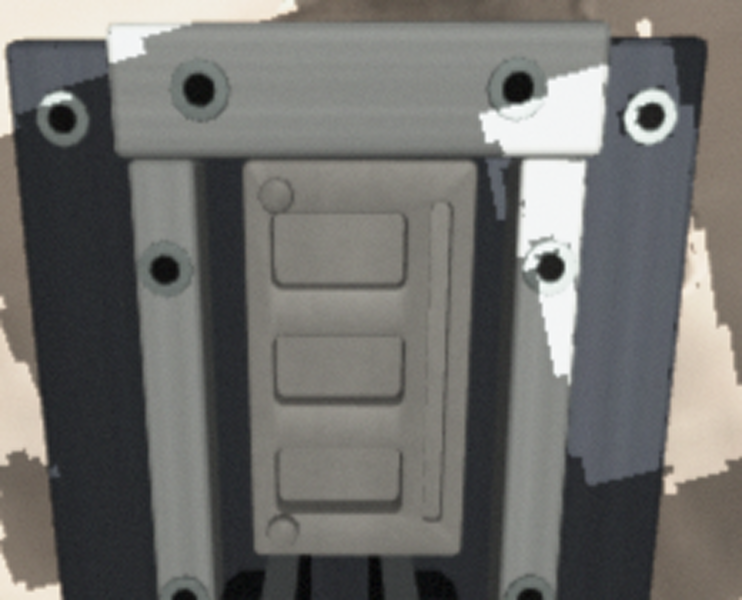

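The insert's front edge is within about 0.5 mm of the stop, with no contact force yet. I'll nudge until the force shows seating.

Request:
{"name": "play_rows", "arguments": {
  "rows": [
    [225, [0.05, 0, 0], [0, 0, 0]],
    [225, [0.05, 0, 0], [0, 0, 0]],
    [225, [0.05, 0, 0], [0, 0, 0]]
  ]
}}

```text
clock: 10.98
eef_pos: [587.6, 63.1, 13.3]
tcp_rot: [-3.141, 0.0, -1.827]
contact_force: [0.4, 3.5, -0.8]
opening: 0.117
```

Request:
{"name": "play_rows", "arguments": {
  "rows": [
    [225, [0.05, 0, 0], [0, 0, 0]],
    [225, [0.05, 0, 0], [0, 0, 0]],
    [225, [0.05, 0, 0], [0, 0, 0]]
  ]
}}

```text
clock: 11.23
eef_pos: [587.6, 63.0, 13.4]
tcp_rot: [-3.141, 0.001, -1.828]
contact_force: [1.1, 5.8, -0.7]
opening: 0.111
```

The reaction along the lane has risen to about 6 N and the TCP has stopped advancing, so the insert is seated. I'll back off straight, then rise.

Request:
{"name": "play_rows", "arguments": {
  "rows": [
    [225, [-0.2, 0, 0], [0, 0, 0]],
    [225, [-0.6, 0, 0], [0, 0, 0]],
    [225, [-1.2, 0, 0], [0, 0, 0]],
    [225, [-2, 0, 0], [0, 0, 0]],
    [225, [-2.5, 0, 0], [0, 0, 0]],
    [225, [-2.5, 0, -2], [0, 0, 0]],
    [225, [-2.5, 0, -5], [0, 0, 0]],
    [225, [-2.5, 0, -8], [0, 0, 0]],
    [225, [-2.5, 0, -11], [0, 0, 0]],
    [225, [-2.5, 0, -12], [0, 0, 0]],
    [225, [-2.5, 0, -12], [0, 0, 0]],
    [225, [-2.5, 0, -12], [0, 0, 0]]
  ]
}}

```text
clock: 12.23
eef_pos: [593.7, 86.9, 133.1]
tcp_rot: [-3.141, 0.0, -1.827]
contact_force: [0.3, 0.0, -0.8]
opening: 0.119
```

```bash
python3 look.py w11; python3 look.py s11 side; python3 ins2.py w11 52; python3 - <<'E'
from h import *
a=np.load("pics/w11.npz");p,d,T,k=a['p'],a['d'],a['T'],a['k']
cv2.imwrite("pics/w11b.png",cv2.resize(p[20:300,130:450,::-1],(685,600),interpolation=cv2.INTER_CUBIC))
P=zmap(cv2.medianBlur(d,3),k,T);z=P[...,2];L=tolane(P.reshape(-1,3)).reshape(420,560,2)
m=(z>17)&(z<28)&(L[...,0]>40)&(L[...,0]<150)&(abs(L[...,1])<20.5)
c=max(cv2.findContours(m.astype(np.uint8),0,cv2.CHAIN_APPROX_NONE)[0],key=cv2.contourArea)[:,0]
X=tolane(cast(c,k,T,23.5)); print("rear edge",np.sort(X[:,0])[:15].round(1),"stop back",X[:,0].max())
E
```

```text
12.2333 [593.68  86.86 133.14] [-3.1410e+00  2.0000e-04 -1.8271e+00] [ 0.143  0.422  1.773 -0.     0.946 -2.742] [ 0.3  0.  -0.8] 0.11886507411545442
12.2833 [592.89  86.66 132.08] [ 3.1402e+00 -6.0000e-04 -1.8271e+00] [ 0.143  0.424  1.773 -0.     0.946 -2.743] [ 0.1  0.7 -0.7] 0.11838501726442242
front x 123.9 => centre x 92.9 y -0.15 ang -0.0127 width 33.0 angs -0.019 -0.006
rail 1 xmin -27.0 inner y 24.03 at x 27.0 slope 0.0014
rail -1 xmin -26.2 inner y -23.66 at x 55.0 slope -0.0
rear edge [52.6 52.6 52.6 52.6 52.6 52.6 52.6 52.6 52.6 52.6 52.6 52.6 52.6 52.6
 52.6] stop back 131.34027062080668
```

View pics/w11b.png

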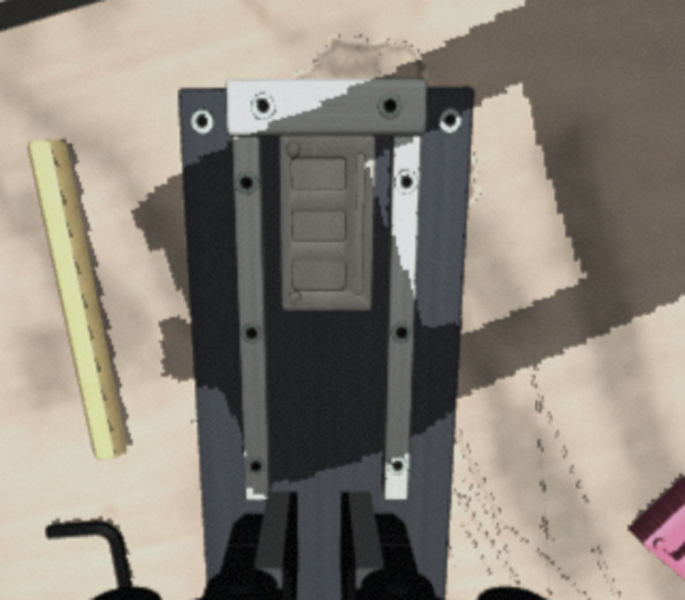

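View pics/s11.png

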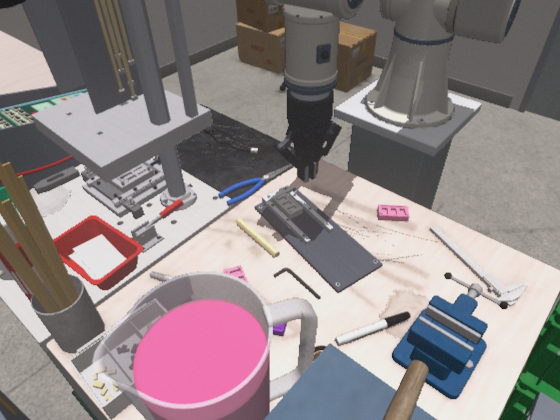

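The insert lies square against the stop: rear edge to back of stop measures 78.7 mm against a nominal 80. It is centred between the rails, the bystanders haven't moved, and the hand is clear above. Handing in.

```bash
python3 - <<'E'
from rig import r
print(r.sign_off())
E
```

```text
the job is handed in; nothing more can be done
None
```

The insert is home against the stop block and the job is handed in after about 12 s of the 64 s allowed; the interface gives no verdict. I pushed it from behind with the nearly shut fingers, with the camera turned to lead. The first push squared it up, and I then steered it about 3 mm sideways before the rails and pushed it straight in.

**Before the final push:** the insert sat about 0.2 mm off the lane's middle and 0.006 rad askew, roughly 6 to 7 mm clear of each rail.

**Seating:** the push force rose to about 6 N and the fingers stopped advancing. Afterwards, the insert's rear to the back of the stop measured 78.7 mm (80 mm nominal), with no visible gap.

**Clear of the work:** the hand backed off and rose about 12 cm before hand-in. The pliers, drift and hex key look unmoved in the last pictures; I did not measure them.

**Checks that disagreed:**
- Depth readings came out about 1.3 to 1.6 mm low.
- My lane frame was off along the lane by up to 3 mm, so I judged the end position by contact and by the stop seen in the same picture.
- The automatic front-edge fit failed on the last frame, because the insert and the stop merged. Its final numbers (x = 92.9 mm, 0.013 rad) can't be trusted, so there is no separate angle measurement after seating.

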